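# Fit and lock a slip bush in a drill jig

### The arm

A 6-joint arm with a two-finger parallel gripper is mounted at the origin on a cart in front of the work surface, level with it; the furniture and walls round the work are solid. World frame = base frame: x ahead of the robot, y to its left, z up, the work surface at z = 0. Lengths are in m, angles in rad, forces in N, time in s.
With the tool pointing down it reaches from about 0.225 to 0.875 m from the base axis. Payload 3.4 kg.
Tool frame: the origin (TCP) lies midway between the tips of the shut fingers; the grasp point (between the pads) lies 19 mm behind it (bot.grasp_offset is the distance from the TCP to the grasp point, in m); z points along the fingers, y is the line along which they close (so a half turn about z gives the same grasp; the last joint's range is limited). The gripper opens to 85 mm and grips with 20 to 120 N. Pads are 22 mm wide; open, the fingers measure 114 mm over their backs; the gripper's body (76 mm by 85 mm) begins 54 mm behind the grasp point. The pads swing forward as they close: fully open they stand 13 mm farther back than shut.
Start: joints at [1.044, 0.276, 1.505, -0, 1.361, -0.121], TCP at [0.227, 0.528, 0.231] pointing down, gripper open.
Joint ranges: [-2.89, 2.89], [-0.75, 2.08], [0.22, 2.7], [-1.18, 4.32], [0.11, 2.71], [-2.7, 2.7]. Speed limits (rad/s): [2.57, 2.57, 3.14, 3.14, 3.14, 3.14].

### API

Orientations are given as a unit quaternion [x, y, z, w].
In Python, from rig import bot gives the robot as it stands.
- The arm moves only by the shell command python3 -m inch 'ROWS' [FORCE]. ROWS is JSON, a list of rows, each an object with "fingers": the opening, from 0 (shut) to 1 (fully open); "delta_pos": the shift along the world's x, y, z in mm, a list of three; "turn": the turn about the world's z in rad. A call has 1 to 8 rows; each row is the pose to reach, as a shift and turn from the pose commanded when the call began; what a row does not reach only later rows make up. A row lasts 1/12 s, in which the tool goes at most 41.7 mm and 7.16 degrees, less where a joint would pass 70% of its speed; a pose out of reach is approached as far as the arm can. A call with a gripper value outside its range is refused whole. The fingers move at their own pace and stop on an object; FORCE is the grip in N (left out, the last holds). Time passes only in rows, so rows that repeat a pose let the fingers close. It gives the time, the measured TCP pose, the force, the opening and the grip force at its end, in the units of the state.
- bot.observe(): the state, without advancing time (a new reading comes with each control period).
- bot.read_camera(name): name is "scene" or "top" or "wrist"; returns the picture (384x512x3 uint8, red, green, blue); there is no depth.
- bot.get_calibration(name): a dict with "fx", "fy", "cx", "cy" (pixels), "T" (4x4, takes a point from camera to world coordinates). Camera axes: x right, y down, z forward; pixel columns grow to the right and rows downward; lengths in m; the calibration is good to about 2 mm. The wrist camera is an equidistant fisheye: a pixel r from the principal point sees the ray r / f radians off the axis. A picture is of the moment at which its call begins: read the wrist's pose just before it. get_calibration takes no time and is no camera call; for the wrist camera it gives the pose at the moment of the call.
- bot.sign_off(): hands the job in; it is judged then, once.
Trained networks look in the newest picture that a camera, given by its name, has taken for a name from the list of things; names that differ only in an ending like _2 or _b are one class to them, and where a whole thing is asked for, a point or a joint stands for the part that bears it (a point fixed in the world has none). Each returns a list of dicts, best first, with "confidence" (0 to 1); they miss things now and then, are a little off and sometimes report something else, mostly with a low value. They report only what shows in the picture. A call takes as long as a camera call.
- bot.spot_in(camera, name): "location" ([column, row] in pixels, amid what is visible of it).
- bot.outline_of(camera, name): "pixels" (384x512 bool, what is visible of it) and "location" ([column, row] in pixels, amid what is visible of it).
- bot.mark_of(camera, name): "location" ([column, row] in pixels: a listed point, or the origin of a listed thing).
The state is a dict: "t": time; "joint_pos": joint angles; "joint_vel": joint speeds; "effort": joint torques, N m; "ee_pos": TCP position; "tool_rot": TCP orientation; "force": force on the tool from outside, world axes, zero at the start; "ft_torque": the same for the moment, N m; "grip_width": finger opening in m; "gripper_force": force on a finger pad.
Only numpy, scipy, OpenCV 4.12 (cv2) and the standard library are available. Lean on these libraries where they do the work, as an engineer would, in place of code of your own. Each camera call takes 0.05 s, during which the arm holds its last target. There are 200 camera calls.

### The job

Get the drill jig ready for its pilot hole. Take the slip bush with the smaller bore out of the wooden rack, turn it so that the notch in its flange clears the head of the lock screw on the jig plate, and lower it into the jig's bush hole until its flange sits flush on the plate. Then turn it clockwise, seen from above, under the screw head as far as it goes and let go; leave the other bush in the rack and the hex key and caliper where they lie.

Things in the scene. Friction and masses are not known exactly. Their poses are not given: they have to be found in the camera images.
- jig: drill jig, fixed: dark steel base 190 x 140 x 12 mm, four pillars, aluminium bush plate 164 x 124 x 18 mm with its top 66 mm above the bench; a workpiece lies between. Four cap screws near the plate's corners stand 5 mm high. Origin: centre of the base's underside, z up; x along the long side, towards the lock screw and the knurled clamp knob at the base's end
- bush_hole (a point): centre of the round bush hole at the level of the plate's top; axes as the jig's. Diameter 37.6 mm, dark steel liner, goes right through, with room for a bush's whole shank. It lies 20 mm from the jig's centre, away from the lock screw
- lock_screw (a point): centre of the top of the lock screw's head, 40.5 mm from the hole's axis towards the jig's +x. A neck 8 mm in diameter under a round head 22 mm in diameter and 7 mm thick; the gap under the head is 10 mm, its top is 17 mm above the plate. The head reaches in to 29.5 mm from the hole's axis
- pilot_bush: slip bush to fit: plain steel, bore 10 mm, loose, 0.4 to 0.65 kg, in either hole of the rack. Origin on its axis at the underside of the flange (the face that rests on rack or plate); z up; x through the middle of the notch. Below: shank 36 mm in diameter, 36 mm long, foot tapered to 30 mm. Above: flange and head 70 mm in diameter, 16 mm high, then the collar
- pilot_collar (a point): centre of the top of the pilot bush's round knurled collar, the part to grip: 44 mm in diameter, from 16 to 50 mm above the bush's origin; may be gripped in any direction
- pilot_notch (a point): middle of the pilot bush's notch, 33 mm from its axis along its +x, 4 mm above its origin. The notch is cut right through the flange from the rim in to 27 mm radius and is 40 degrees wide. Put the bush in with the notch at the lock screw (5 degrees of play either way); it cannot turn anticlockwise from there
- pilot_recess (a point): middle of the pilot bush's recess: from the notch round to 78 degrees anticlockwise of +x (from above) the flange is only 8 mm thick outside 27 mm radius, to pass under the screw head; elsewhere 16 mm. This point is 31 mm from the axis, 49 degrees anticlockwise of +x, on the 8 mm step. Turned clockwise from the notch the bush stops after about 62 degrees
- reamer_bush: the other slip bush: the same in every outer size and in its axes, but with a bore of 26 mm, so that its collar looks like a thin-walled tube; stands in the rack's other hole and stays there
- rack: wooden rack block, fixed, 104 x 204 x 46 mm, with two holes 40 mm in diameter, 98 mm apart along its y, in which the bushes hang by their flanges. Origin: centre of the underside, z up, y along its length
- hex_key: loose hex key, 88 x 29 x 6 mm, lying beside the jig; leave it
- caliper: loose caliper, 193 x 62 x 18 mm, lying on the bench; leave it

How it is judged:
At the end, for the whole second after the job is handed in: The small-bore bush stands in the jig hole, flange on the plate (within 1.5 mm), axis within 3 mm of the hole's, turned clockwise at least 45 degrees from the lock screw so that the screw head covers its recess; it is at rest, and the other bush is within 20 mm of its start (horizontal distance between pilot_bush and bush_hole below 0.003 m and z of pilot_bush in the frame of bush_hole between -0.0025 and 0.0015 m and angle between pilot_bush's own z axis and vertical below 0.05 rad and y of pilot_notch in the frame of bush_hole below -0.0232 m and x of pilot_notch in the frame of bush_hole above 0 m and linear speed of pilot_bush below 0.02 m/s and distance of reamer_bush from where it was at the start of the episode below 0.02 m); the robot touches nothing.
It fails at once if the other bush is taken from its place in the rack (distance of reamer_bush from where it was at the start of the episode above 0.03 m).
It fails at once if the hex key is shoved away (distance of hex_key from where it was at the start of the episode above 0.04 m).
It fails at once if the caliper is shoved away (distance of caliper from where it was at the start of the episode above 0.04 m).
It also fails if it takes over 42 s, if anything falls off the work surface, if the arm or the gripper's body presses on something with over 40 N, if the wrist force passes 120 N, or if a joint passes its speed limit or range.

## Working session

There is one attempt and no reset: what is moved stays moved. The work goes in short steps, Python scripts to look and compute and a shell command to move; the robot and the scene stay as the last step left them, time stands still between calls to the robot, and variables do not carry over. Pictures are saved under pics/ and viewed, at most 10 in all, crops included, and the job is handed in when it is done.

```bash
mkdir -p pics; cat > h.py <<'E'
import numpy as np, cv2
from rig import bot
def ray(cam,px,C=None):
    C=C or bot.get_calibration(cam); T=np.array(C["T"])
    u=(px[0]-C["cx"])/C["fx"]; v=(px[1]-C["cy"])/C["fy"]
    if cam=="wrist":
        r=np.hypot(u,v); s=np.sin(r)/r if r>1e-9 else 1; d=np.array([u*s,v*s,np.cos(r)])
    else: d=np.array([u,v,1.])
    return T[:3,3],T[:3,:3]@d
def at(cam,px,z,C=None):
    o,d=ray(cam,px,C); return o+d*(z-o[2])/d[2]
def save(img,n): cv2.imwrite("pics/"+n,img[:,:,::-1])
E
python3 - <<'E'
from h import *
ims=[bot.read_camera(c) for c in("scene","top")]
save(np.vstack(ims)[:, :],"a.png")
im=cv2.resize(np.hstack(ims),(800,300)); save(ims[1],"top.png"); save(im,"both.png")
Z=dict(bush_hole=.066,lock_screw=.083,pilot_bush=.046,pilot_collar=.096,pilot_notch=.050,pilot_recess=.054,reamer_bush=.046,rack=0,jig=0,hex_key=.003,caliper=.009)
for n,z in Z.items():
  for c in("top","scene"):
    for d in bot.mark_of(c,n)[:2]:
      print(n,c,round(d["confidence"],2),np.round(d["location"],1),np.round(at(c,d["location"],z)[:2],4))
o=bot.observe();print(o["t"],o["ee_pos"],o["tool_rot"],o["grip_width"])
E
```

```text
bush_hole top 0.78 [211.7 180.7] [0.5821 0.1176]
bush_hole scene 0.59 [339.9 252.3] [ 0.4308 -0.3094]
lock_screw top 0.96 [211.  195.1] [0.5408 0.1085]
lock_screw scene 0.75 [223.3 186.5] [0.5612 0.1101]
lock_screw scene 0.73 [324.5 258.9] [ 0.3711 -0.288 ]
pilot_bush top 0.71 [361.2 248.7] [ 0.4806 -0.2961]
pilot_bush scene 0.87 [344.8 247.2] [ 0.4799 -0.3095]
pilot_collar top 0.86 [371.4 249.4] [ 0.4777 -0.3078]
pilot_collar scene 0.89 [345.6 232.5] [ 0.4772 -0.3075]
pilot_collar scene 0.26 [286.  202.7] [ 0.5409 -0.1131]
pilot_notch top 0.58 [361.3 261.6] [ 0.4479 -0.2992]
pilot_notch scene 0.77 [338.4 250.3] [ 0.4557 -0.2992]
pilot_recess top 0.81 [369.8 256.5] [ 0.4642 -0.3179]
pilot_recess scene 0.85 [349.3 253.7] [ 0.4499 -0.3294]
pilot_recess scene 0.51 [222.3 187.9] [0.593  0.1351]
reamer_bush top 0.71 [326.2 253.2] [ 0.4527 -0.2089]
reamer_bush top 0.2 [341.7 249.8] [ 0.4686 -0.2469]
reamer_bush scene 0.77 [304.8 239.4] [ 0.4656 -0.2022]
rack top 0.95 [340.5 248.4] [ 0.4765 -0.2529]
rack scene 0.81 [322.5 261.8] [ 0.4506 -0.261 ]
rack scene 0.25 [227.2 205.5] [0.5787 0.1119]
jig top 0.64 [217.2 193.5] [0.5638 0.1057]
jig scene 0.94 [224.4 206.8] [0.5682 0.1164]
hex_key top 0.57 [173.1 195.6] [0.5349 0.2244]
hex_key scene 0.44 [193.8 204.2] [0.5347 0.2138]
caliper top 0.72 [281.1 164.5] [ 0.677  -0.0552]
caliper scene 0.7 [285.6 199.6] [ 0.6798 -0.0532]
1.2 [0.22702243 0.52833201 0.23133183] [2.01526900e-01 9.79482979e-01 5.16656378e-05 1.73386314e-05] 0.08579021629726535
```

View pics/top.png

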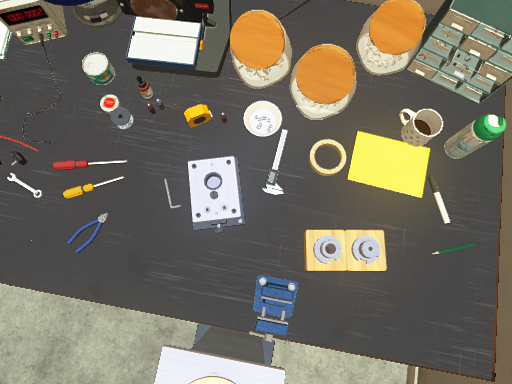

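View pics/both.png

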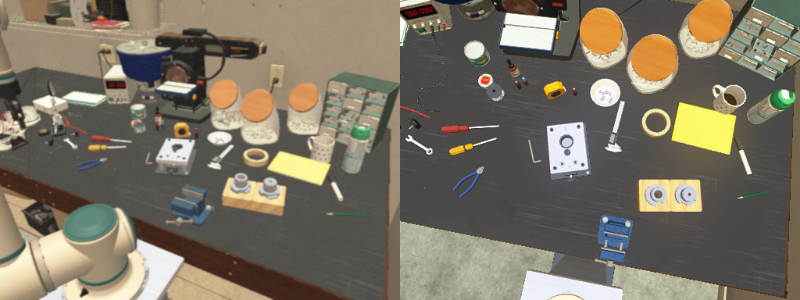

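The pilot bush is the one on the right of the rack (top picture, about 368,250). The reamer is at about (326,250), the jig at (215,192), and its lock screw faces the robot. I'll go over the jig first, then the rack.

```bash
python3 -m inch '[{"fingers":1,"delta_pos":[160,-200,20],"turn":-0.98},{"fingers":1,"delta_pos":[160,-200,20],"turn":-0.98},{"fingers":1,"delta_pos":[160,-200,20],"turn":-0.98},{"fingers":1,"delta_pos":[160,-200,20],"turn":-0.98},{"fingers":1,"delta_pos":[160,-200,20],"turn":-0.98},{"fingers":1,"delta_pos":[160,-200,20],"turn":-0.98},{"fingers":1,"delta_pos":[160,-200,20],"turn":-0.98},{"fingers":1,"delta_pos":[160,-200,20],"turn":-0.98}]'
python3 -m inch '[{"fingers":1,"delta_pos":[160,-200,10],"turn":-0.78},{"fingers":1,"delta_pos":[160,-200,10],"turn":-0.78},{"fingers":1,"delta_pos":[160,-200,10],"turn":-0.78},{"fingers":1,"delta_pos":[160,-200,10],"turn":-0.78},{"fingers":1,"delta_pos":[160,-200,10],"turn":-0.78},{"fingers":1,"delta_pos":[160,-200,10],"turn":-0.78},{"fingers":1,"delta_pos":[160,-200,10],"turn":-0.78},{"fingers":1,"delta_pos":[160,-200,10],"turn":-0.78}]'
python3 - <<'E'
from h import *
C=bot.get_calibration("wrist"); im=bot.read_camera("wrist"); save(im,"w1.png")
for n,z in dict(bush_hole=.066,lock_screw=.083,jig=0).items():
    for d in bot.mark_of("wrist",n)[:2]: print(n,round(d["confidence"],2),np.round(d["location"],1),np.round(at("wrist",d["location"],z,C),4))
print(np.round(C["T"],3))
E
```

```text
t: 1.87
ee_pos: [0.3893, 0.3259, 0.2518]
tool_rot: [0.643, 0.766, 0.0, 0.001]
force: [-0.4, 0.5, -0.1]
grip_width: 0.0853
gripper_force: 0.0
t: 2.53
ee_pos: [0.5487, 0.126, 0.2609]
tool_rot: [0.884, 0.467, -0.0, 0.0]
force: [-0.3, 0.8, 0.1]
grip_width: 0.0854
gripper_force: 0.0
bush_hole 0.92 [281.9 158.9] [0.581  0.1126 0.066 ]
lock_screw 0.85 [258.4 185.5] [0.543  0.1057 0.083 ]
lock_screw 0.55 [388.4 199.7] [6.653e-01 2.000e-04 8.300e-02]
jig 0.63 [268.4 159.7] [0.5627 0.1073 0.    ]
[[ 0.825 -0.539 -0.168  0.592]
 [-0.565 -0.788 -0.245  0.189]
 [-0.     0.296 -0.955  0.403]
 [ 0.     0.     0.     1.   ]]
```

View pics/w1.png

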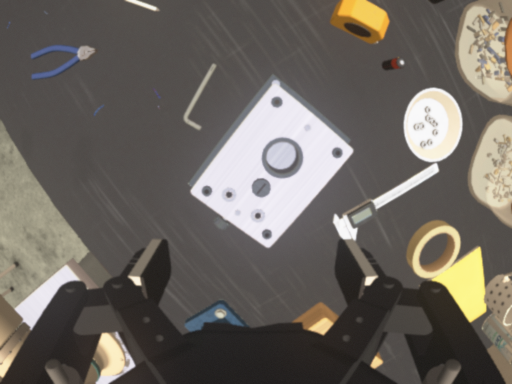

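The wrist picture shows the jig plate with the bush hole at (282,157), the lock screw at (261,187) and the knob at (222,223). I'll get the jig yaw and centre from the plate outline.

```bash
python3 - <<'E'
from h import *
C=bot.get_calibration("wrist"); im=cv2.imread("pics/w1.png")
g=cv2.cvtColor(im,cv2.COLOR_BGR2GRAY)
m=((g>150)*255).astype(np.uint8)
n,l,s,c=cv2.connectedComponentsWithStats(m)
k=l[140,240]; print(s[k])
cn=max(cv2.findContours((l==k).astype(np.uint8),cv2.RETR_EXTERNAL,cv2.CHAIN_APPROX_NONE)[0],key=cv2.contourArea)[:,0]
P=np.array([at("wrist",p,.066,C)[:2] for p in cn],np.float32)
(cx,cy),wh,a=cv2.minAreaRect(P*1000); print("plate",cx,cy,wh,a)
b=np.array([cx,cy])/1000
for name,z in (("lock",.083),("hole",.066)):
    px={"lock":(261,187),"hole":(282,157)}[name]; p=at("wrist",px,z,C)[:2]
    print(name,p,"from plate",(p-b)*1000,np.degrees(np.arctan2(*(p-b)[::-1])))
E
python3 -m inch '[{"fingers":1,"delta_pos":[-60,-250,0],"turn":-0.76},{"fingers":1,"delta_pos":[-60,-250,0],"turn":-0.76},{"fingers":1,"delta_pos":[-60,-250,0],"turn":-0.76},{"fingers":1,"delta_pos":[-60,-250,0],"turn":-0.76},{"fingers":1,"delta_pos":[-60,-250,0],"turn":-0.76},{"fingers":1,"delta_pos":[-60,-250,0],"turn":-0.76},{"fingers":1,"delta_pos":[-60,-250,0],"turn":-0.76},{"fingers":1,"delta_pos":[-60,-250,0],"turn":-0.76}]'
python3 -m inch '[{"fingers":1,"delta_pos":[-10,-170,0],"turn":0},{"fingers":1,"delta_pos":[-10,-170,0],"turn":0},{"fingers":1,"delta_pos":[-10,-170,0],"turn":0},{"fingers":1,"delta_pos":[-10,-170,0],"turn":0},{"fingers":1,"delta_pos":[-10,-170,0],"turn":0},{"fingers":1,"delta_pos":[-10,-170,0],"turn":0}]'
python3 - <<'E'
from h import *
C=bot.get_calibration("wrist"); im=bot.read_camera("wrist"); save(im,"w2.png")
for n,z in dict(pilot_bush=.046,pilot_collar=.096,pilot_notch=.050,pilot_recess=.054,reamer_bush=.046,rack=0).items():
    for d in bot.mark_of("wrist",n)[:2]: print(n,round(d["confidence"],2),np.round(d["location"],1),np.round(at("wrist",d["location"],z,C),4))
print(np.round(C["T"],3))
E
```

```text
[  190    80   163   168 12304]
plate 560.8214721679688 112.7608871459961 (169.50035095214844, 126.43033599853516) 17.968467712402344
lock [0.54144568 0.10627626] from plate [-19.37579689  -6.484624  ] -161.49581681706314
hole [0.579269   0.11839261] from plate [18.44752497  5.63172477] 16.976565003388412
t: 3.4
ee_pos: [0.4862, -0.1225, 0.2616]
tool_rot: [0.994, 0.107, 0.0, 0.0]
force: [0.2, 0.7, 0.3]
grip_width: 0.0854
gripper_force: 0.0
t: 3.9
ee_pos: [0.4778, -0.2914, 0.2609]
tool_rot: [0.994, 0.108, 0.0, -0.001]
force: [-1.1, 0.0, 0.1]
grip_width: 0.0853
gripper_force: 0.0
pilot_bush 0.75 [265.6 162.2] [ 0.4801 -0.3069  0.046 ]
pilot_collar 0.76 [271.1 173. ] [ 0.48   -0.3109  0.096 ]
pilot_collar 0.31 [27.4 60.3] [0.5624 0.0155 0.096 ]
pilot_notch 0.86 [253.5 187.3] [ 0.4466 -0.2991  0.05  ]
pilot_recess 0.92 [277.3 184.5] [ 0.4576 -0.3266  0.054 ]
reamer_bush 0.81 [186.6 161.9] [ 0.46   -0.2107  0.046 ]
rack 0.81 [228.9 154.4] [ 0.4708 -0.2591  0.    ]
[[ 0.214 -0.933 -0.29   0.552]
 [-0.977 -0.205 -0.062 -0.275]
 [-0.001  0.296 -0.955  0.403]
 [ 0.     0.     0.     1.   ]]
```

View pics/w2.png

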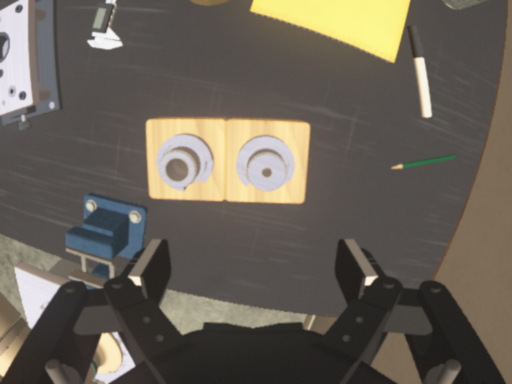

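The pilot bush is at about (266,165), with a solid-looking collar and a small bore. The reamer is at (185,163). I'll move closer.

```bash
python3 -m inch '[{"fingers":1,"delta_pos":[2,-18,-95],"turn":0},{"fingers":1,"delta_pos":[2,-18,-95],"turn":0},{"fingers":1,"delta_pos":[2,-18,-95],"turn":0},{"fingers":1,"delta_pos":[2,-18,-95],"turn":0},{"fingers":1,"delta_pos":[2,-18,-95],"turn":0}]'
python3 - <<'E'
from h import *
C=bot.get_calibration("wrist"); im=bot.read_camera("wrist")
for n,z in dict(pilot_bush=.046,pilot_collar=.096,pilot_notch=.050,pilot_recess=.054,reamer_bush=.046,rack=0).items():
    for d in bot.mark_of("wrist",n)[:1]: print(n,round(d["confidence"],2),np.round(d["location"],1),np.round(at("wrist",d["location"],z,C),4))
# rectified view at flange-top height z=.062: 0.2 mm... 0.25mm/px around guess
def rect(z,c=(.48,-.309),h=.06,N=280):
    T=np.array(C["T"]); X,Y=np.meshgrid(c[1]+h-np.arange(N)*2*h/N, c[0]+h-np.arange(N)*2*h/N)
    # image up=+x, left=+y
    W=np.stack([Y,X,np.full_like(X,z)],-1)-T[:3,3]; q=W@T[:3,:3]
    th=np.arctan2(np.hypot(q[...,0],q[...,1]),q[...,2]); ph=np.arctan2(q[...,1],q[...,0])
    return cv2.remap(im,(C["cx"]+C["fx"]*th*np.cos(ph)).astype(np.float32),(C["cy"]+C["fy"]*th*np.sin(ph)).astype(np.float32),1)
A=rect(.062).copy();B=rect(.096).copy()
s=280/.12
for J,R in((A,35),(A,27),(B,22),(B,5)): cv2.circle(J,(140,140),int(R*s/1000),(255,0,0),1)
save(cv2.resize(np.hstack([A,B]),(800,400)),"w3.png")
E
```

```text
t: 4.67
ee_pos: [0.479, -0.3089, 0.1661]
tool_rot: [0.994, 0.108, -0.0, -0.001]
force: [-0.2, -0.2, -0.0]
grip_width: 0.0855
gripper_force: 0.0
pilot_bush 0.83 [248.8 182. ] [ 0.4788 -0.3052  0.046 ]
pilot_collar 0.6 [250.3 202.1] [ 0.4777 -0.3073  0.096 ]
pilot_recess 0.71 [266.4 209.4] [ 0.459  -0.3261  0.054 ]
reamer_bush 0.78 [146.7 180.9] [ 0.4592 -0.2092  0.046 ]
rack 0.74 [203.8 167.7] [ 0.4711 -0.2567  0.    ]
```

View pics/w3.png

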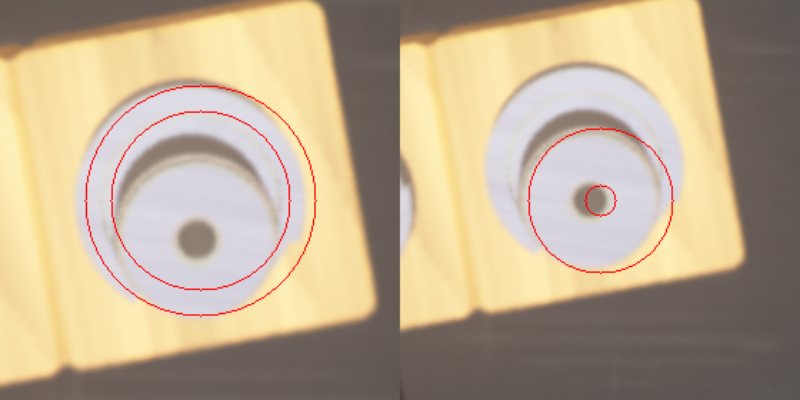

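The bush centre is about (0.480, -0.3065). The thick flange ends at (128,300) and (302,240), which puts the notch yaw at about 169°. Next I grasp.

```bash
python3 -m inch '[{"fingers":1,"delta_pos":[1,2.5,-40],"turn":0},{"fingers":1,"delta_pos":[1,2.5,-75],"turn":0},{"fingers":1,"delta_pos":[1,2.5,-99],"turn":0},{"fingers":1,"delta_pos":[1,2.5,-99],"turn":0},{"fingers":1,"delta_pos":[1,2.5,-99],"turn":0}]'
python3 -m inch '[{"fingers":0.2,"delta_pos":[0,0,0],"turn":0},{"fingers":0.2,"delta_pos":[0,0,0],"turn":0},{"fingers":0.2,"delta_pos":[0,0,0],"turn":0},{"fingers":0.2,"delta_pos":[0,0,0],"turn":0},{"fingers":0.2,"delta_pos":[0,0,0],"turn":0},{"fingers":0.2,"delta_pos":[0,0,0],"turn":0},{"fingers":0.2,"delta_pos":[0,0,0],"turn":0},{"fingers":0.2,"delta_pos":[0,0,0],"turn":0}]' 80
```

```text
t: 5.43
ee_pos: [0.4796, -0.3068, 0.0669]
tool_rot: [0.994, 0.108, -0.001, -0.001]
force: [1.3, -0.0, 1.0]
grip_width: 0.0853
gripper_force: 0.0
t: 6.1
ee_pos: [0.4809, -0.3074, 0.0696]
tool_rot: [0.994, 0.108, 0.001, 0.001]
force: [0.2, 1.7, 7.0]
grip_width: 0.042
gripper_force: 81.4
```

```bash
python3 -m inch '[{"fingers":0.2,"delta_pos":[0,0,15],"turn":0},{"fingers":0.2,"delta_pos":[0,0,40],"turn":0},{"fingers":0.2,"delta_pos":[0,0,70],"turn":0},{"fingers":0.2,"delta_pos":[0,0,100],"turn":0},{"fingers":0.2,"delta_pos":[10,40,105],"turn":0.1},{"fingers":0.2,"delta_pos":[20,80,105],"turn":0.2},{"fingers":0.2,"delta_pos":[30,120,105],"turn":0.3},{"fingers":0.2,"delta_pos":[40,160,105],"turn":0.4}]'
python3 -m inch '[{"fingers":0.2,"delta_pos":[10,40,0],"turn":0.1},{"fingers":0.2,"delta_pos":[20,80,0],"turn":0.1},{"fingers":0.2,"delta_pos":[30,120,0],"turn":0.1},{"fingers":0.2,"delta_pos":[40,160,0],"turn":0.1},{"fingers":0.2,"delta_pos":[50,200,0],"turn":0.1},{"fingers":0.2,"delta_pos":[55,230,0],"turn":0.1},{"fingers":0.2,"delta_pos":[55,230,0],"turn":0.1},{"fingers":0.2,"delta_pos":[55,230,0],"turn":0.1}]'
python3 - <<'E'
from h import *
C=bot.get_calibration("wrist"); im=bot.read_camera("wrist"); save(im,"w4.png")
o=bot.observe(); zt=o["ee_pos"][2]; z0=zt-.0236
for n,z in dict(bush_hole=.066,lock_screw=.083,pilot_bush=z0,pilot_collar=z0+.05,pilot_notch=z0+.004,pilot_recess=z0+.008).items():
    for d in bot.mark_of("wrist",n)[:1]: print(n,round(d["confidence"],2),np.round(d["location"],1),np.round(at("wrist",d["location"],z,C),4))
print(o["ee_pos"],o["tool_rot"],o["force"])
E
```

```text
t: 6.77
ee_pos: [0.5195, -0.1456, 0.1725]
tool_rot: [0.952, 0.305, -0.0, -0.0]
force: [0.9, -0.1, -4.4]
grip_width: 0.042
gripper_force: 83.3
t: 7.43
ee_pos: [0.5744, 0.0846, 0.1719]
tool_rot: [0.936, 0.352, -0.001, -0.0]
force: [0.3, -0.4, -5.0]
grip_width: 0.042
gripper_force: 83.5
lock_screw 0.91 [214.3 205.1] [0.5455 0.1018 0.083 ]
pilot_bush 0.79 [253.1 228.6] [0.5736 0.0834 0.1483]
pilot_collar 0.77 [255.1 270.7] [0.5755 0.0839 0.1983]
[0.57424579 0.0831917  0.17187533] [ 9.36285431e-01  3.51238883e-01 -8.81023064e-04  2.49843866e-04] [ 0.25653501  0.23689568 -4.91734095]
```

View pics/w4.png

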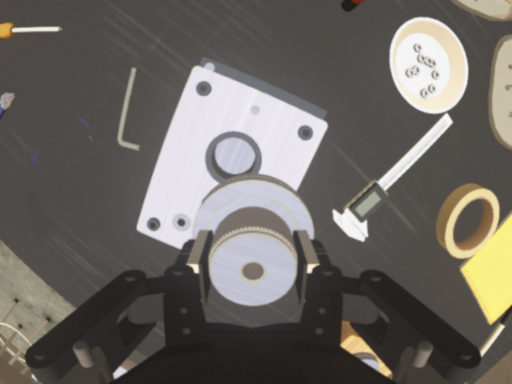

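The picture shows the bush held upright between the fingers, with its bore at (253,271). The hole is clear at (233,159). I'll measure both in rectified views, along with the plate's left edge for yaw.

```bash
python3 - <<'E'
from h import *
C=bot.get_calibration("wrist"); im=cv2.imread("pics/w4.png")[:,:,::-1]
def rect(z,c,h,N=400):
    T=np.array(C["T"]); X,Y=np.meshgrid(c[1]+h-np.arange(N)*2*h/N, c[0]+h-np.arange(N)*2*h/N)
    W=np.stack([Y,X,np.full_like(X,z)],-1)-T[:3,3]; q=W@T[:3,:3]
    th=np.arctan2(np.hypot(q[...,0],q[...,1]),q[...,2]); ph=np.arctan2(q[...,1],q[...,0])
    return cv2.remap(im,(C["cx"]+C["fx"]*th*np.cos(ph)).astype(np.float32),(C["cy"]+C["fy"]*th*np.sin(ph)).astype(np.float32),1).copy()
A=rect(.066,(.5795,.1185),.04); B=rect(.1719-.0236+.05,(.5745,.084),.04)
s=5
for J,R in((A,18.8),(A,23),(B,22),(B,5)): cv2.circle(J,(200,200),int(R*s),(255,0,0),1)
save(np.hstack([A,B]),"w5.png")
pl=[(190,82),(141,218)]
for e in([(192,78),(142,222)],[(207,67),(327,123)]):
    a,b=[at("wrist",p,.066,C)[:2] for p in e]; print(np.degrees(np.arctan2(*(b-a)[::-1])))
E
```

```text
-162.36029101745544
-73.95561549608067
```

View pics/w5.png

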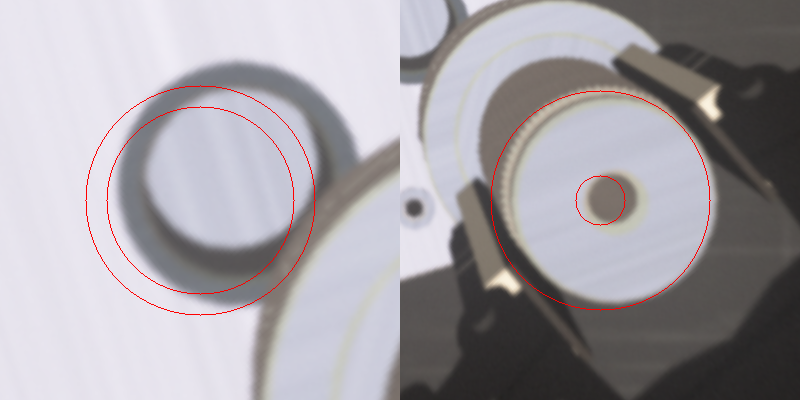

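The hole estimates disagree because the calibration was read after the arm had settled, not when the picture was taken. I'll back off so the hole is fully visible, let the arm settle, and measure again.

```bash
python3 -m inch '[{"fingers":0.2,"delta_pos":[-15,-25,0],"turn":0},{"fingers":0.2,"delta_pos":[-15,-25,0],"turn":0},{"fingers":0.2,"delta_pos":[-15,-25,0],"turn":0},{"fingers":0.2,"delta_pos":[-15,-25,0],"turn":0},{"fingers":0.2,"delta_pos":[-15,-25,0],"turn":0},{"fingers":0.2,"delta_pos":[-15,-25,0],"turn":0}]'
cat > m.py <<'E'
from h import *
def rect(im,C,z,c,h,N=400):
    T=np.array(C["T"]); X,Y=np.meshgrid(c[1]+h-np.arange(N)*2*h/N, c[0]+h-np.arange(N)*2*h/N)
    W=np.stack([Y,X,np.full_like(X,z)],-1)-T[:3,3]; q=W@T[:3,:3]
    th=np.arctan2(np.hypot(q[...,0],q[...,1]),q[...,2]); ph=np.arctan2(q[...,1],q[...,0])
    return cv2.remap(im,(C["cx"]+C["fx"]*th*np.cos(ph)).astype(np.float32),(C["cy"]+C["fy"]*th*np.sin(ph)).astype(np.float32),1).copy()
E
python3 - <<'E'
from m import *
bot.read_camera("wrist"); bot.read_camera("wrist")
C=bot.get_calibration("wrist"); im=bot.read_camera("wrist"); C2=bot.get_calibration("wrist")
o=bot.observe(); e=o["ee_pos"]; print(e, np.array(C2["T"])[:3,3]-np.array(C["T"])[:3,3])
A=rect(im,C,.066,(.581,.114),.04); B=rect(im,C,e[2]+.0264,e[:2],.04)
def hough(J,c,r0,r1):
    g=cv2.GaussianBlur(cv2.cvtColor(J,cv2.COLOR_RGB2GRAY),(0,0),2)
    h=cv2.HoughCircles(g,cv2.HOUGH_GRADIENT_ALT,1.5,20,param1=60,param2=.6,minRadius=r0,maxRadius=r1)
    for k in ([] if h is None else h[0][:4]):
        print(np.round([c[0]+.04-k[1]*.0002,c[1]+.04-k[0]*.0002,k[2]*.2],4)); cv2.circle(J,(int(k[0]),int(k[1])),int(k[2]),(255,0,0),1)
print("hole");hough(A,(.581,.114),85,135)
print("collar");hough(B,e[:2],15,120)
for d in bot.mark_of("wrist","bush_hole")[:1]:print(d["confidence"],at("wrist",d["location"],.066,C))
for d in bot.mark_of("wrist","lock_screw")[:1]:print(d["confidence"],at("wrist",d["location"],.083,C))
save(np.hstack([A,B]),"w6.png")
E
```

```text
t: 8.28
ee_pos: [0.5604, 0.058, 0.1724]
tool_rot: [0.937, 0.35, 0.0, 0.0]
force: [0.4, 0.0, -4.6]
grip_width: 0.0416
gripper_force: 83.4
[0.56016969 0.058149   0.1722746 ] [-4.90903051e-05  1.71790540e-05 -4.02455958e-05]
hole
[ 0.5823  0.1138 24.3046]
[ 0.5823  0.1138 18.6939]
collar
[ 0.5603  0.0582 20.9931]
[0.5603 0.0582 4.8978]
0.6 [0.58363977 0.11569176 0.066     ]
0.75 [0.54466182 0.10218432 0.083     ]
```

View pics/w6.png

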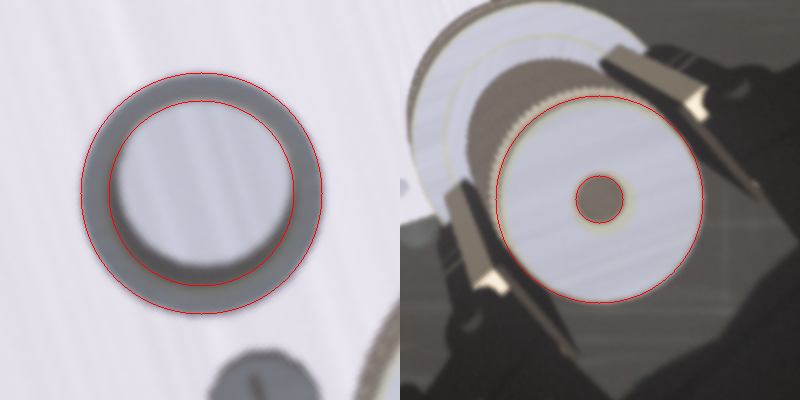

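The hole is at (0.5823, 0.1138), and the collar is concentric with the TCP. I shift by +22, +55.5 mm and lower partway.

```bash
python3 -m inch '[{"fingers":0.2,"delta_pos":[11,28,0],"turn":0},{"fingers":0.2,"delta_pos":[22,55.5,-10],"turn":0},{"fingers":0.2,"delta_pos":[22,55.5,-20],"turn":0},{"fingers":0.2,"delta_pos":[22,55.5,-30],"turn":0},{"fingers":0.2,"delta_pos":[22,55.5,-35],"turn":0},{"fingers":0.2,"delta_pos":[22,55.5,-35],"turn":0},{"fingers":0.2,"delta_pos":[22,55.5,-35],"turn":0},{"fingers":0.2,"delta_pos":[22,55.5,-35],"turn":0}]'
python3 -m inch '[{"fingers":0.2,"delta_pos":[0,0,-5],"turn":0},{"fingers":0.2,"delta_pos":[0,0,-9],"turn":0},{"fingers":0.2,"delta_pos":[0,0,-13],"turn":0},{"fingers":0.2,"delta_pos":[0,0,-17],"turn":0},{"fingers":0.2,"delta_pos":[0,0,-20],"turn":0},{"fingers":0.2,"delta_pos":[0,0,-20],"turn":0},{"fingers":0.2,"delta_pos":[0,0,-20],"turn":0}]'
```

```text
t: 9.2
ee_pos: [0.5822, 0.1127, 0.1378]
tool_rot: [0.937, 0.35, 0.0, 0.0]
force: [0.1, 1.0, -4.6]
grip_width: 0.0417
gripper_force: 83.4
t: 9.78
ee_pos: [0.5821, 0.1135, 0.117]
tool_rot: [0.937, 0.35, 0.0, -0.0]
force: [0.7, 0.5, -5.1]
grip_width: 0.0416
gripper_force: 83.5
```

```bash
python3 -m inch '[{"fingers":0.2,"delta_pos":[0,0,-3],"turn":0},{"fingers":0.2,"delta_pos":[0,0,-6],"turn":0},{"fingers":0.2,"delta_pos":[0,0,-9],"turn":0},{"fingers":0.2,"delta_pos":[0,0,-12],"turn":0},{"fingers":0.2,"delta_pos":[0,0,-14],"turn":0},{"fingers":0.2,"delta_pos":[0,0,-14],"turn":0}]'
```

```text
t: 10.28
ee_pos: [0.5821, 0.1135, 0.1028]
tool_rot: [0.937, 0.35, 0.0, -0.0]
force: [1.8, 1.9, -5.9]
grip_width: 0.0415
gripper_force: 83.4
```

The flange is past the screw head without contact, so the notch clears it. I continue down to the seat.

```bash
python3 -m inch '[{"fingers":0.2,"delta_pos":[0,0,-3],"turn":0},{"fingers":0.2,"delta_pos":[0,0,-6],"turn":0},{"fingers":0.2,"delta_pos":[0,0,-9],"turn":0},{"fingers":0.2,"delta_pos":[0,0,-11.5],"turn":0},{"fingers":0.2,"delta_pos":[0,0,-12.5],"turn":0},{"fingers":0.2,"delta_pos":[0,0,-12.5],"turn":0}]'
```

```text
t: 10.78
ee_pos: [0.5822, 0.1135, 0.0905]
tool_rot: [0.937, 0.35, 0.0, -0.0]
force: [2.4, 1.6, -5.7]
grip_width: 0.0419
gripper_force: 83.4
```

```bash
python3 -m inch '[{"fingers":0.2,"delta_pos":[0,0,-1],"turn":0},{"fingers":0.2,"delta_pos":[0,0,-1.5],"turn":0},{"fingers":0.2,"delta_pos":[0,0,-1.5],"turn":0}]'
```

```text
t: 11.03
ee_pos: [0.5823, 0.1135, 0.0897]
tool_rot: [0.937, 0.35, 0.0, 0.0]
force: [2.2, 1.7, -2.5]
grip_width: 0.0422
gripper_force: 83.4
```

It is seated, with contact at the expected height. Now I turn it clockwise.

```bash
python3 -m inch '[{"fingers":0.2,"delta_pos":[0,0,0],"turn":-0.11},{"fingers":0.2,"delta_pos":[0,0,0],"turn":-0.22},{"fingers":0.2,"delta_pos":[0,0,0],"turn":-0.33},{"fingers":0.2,"delta_pos":[0,0,0],"turn":-0.44},{"fingers":0.2,"delta_pos":[0,0,0],"turn":-0.5},{"fingers":0.2,"delta_pos":[0,0,0],"turn":-0.5}]'
python3 -c "
from h import *;print(bot.observe()['ft_torque'])"
```

```text
t: 11.53
ee_pos: [0.5826, 0.113, 0.0897]
tool_rot: [0.994, 0.107, 0.001, 0.0]
force: [2.7, 0.6, -2.3]
grip_width: 0.0419
gripper_force: 83.4
[ 0.20406392 -0.43767107  0.01106691]
```

```bash
python3 -m inch '[{"fingers":0.2,"delta_pos":[0,0,0],"turn":-0.11},{"fingers":0.2,"delta_pos":[0,0,0],"turn":-0.22},{"fingers":0.2,"delta_pos":[0,0,0],"turn":-0.33},{"fingers":0.2,"delta_pos":[0,0,0],"turn":-0.42},{"fingers":0.2,"delta_pos":[0,0,0],"turn":-0.48},{"fingers":0.2,"delta_pos":[0,0,0],"turn":-0.48}]'
python3 -c "
from h import *;print(bot.observe()['ft_torque'])"
```

```text
t: 12.03
ee_pos: [0.5824, 0.1127, 0.0897]
tool_rot: [0.991, -0.131, 0.001, 0.001]
force: [2.0, -0.1, -0.9]
grip_width: 0.0418
gripper_force: 83.4
[-0.05821673 -0.41375654  0.01110712]
```

```bash
python3 -m inch '[{"fingers":0.2,"delta_pos":[0,0,0],"turn":-0.04},{"fingers":0.2,"delta_pos":[0,0,0],"turn":-0.08},{"fingers":0.2,"delta_pos":[0,0,0],"turn":-0.12},{"fingers":0.2,"delta_pos":[0,0,0],"turn":-0.12}]'
python3 -c "
from h import *;print(bot.observe()['ft_torque'])"
```

```text
t: 12.37
ee_pos: [0.5823, 0.1126, 0.0896]
tool_rot: [0.982, -0.19, 0.0, 0.001]
force: [2.6, -0.9, -0.1]
grip_width: 0.0419
gripper_force: 83.4
[-0.14174947 -0.39301151  0.01318692]
```

```bash
python3 -m inch '[{"fingers":0.2,"delta_pos":[0,0,0],"turn":-0.03},{"fingers":0.2,"delta_pos":[0,0,0],"turn":-0.06},{"fingers":0.2,"delta_pos":[0,0,0],"turn":-0.09},{"fingers":0.2,"delta_pos":[0,0,0],"turn":-0.09}]'
python3 -c "
from h import *;print(bot.observe()['ft_torque'])"
```

```text
t: 12.7
ee_pos: [0.5828, 0.1121, 0.0896]
tool_rot: [0.972, -0.233, 0.001, 0.001]
force: [4.3, -2.6, -1.4]
grip_width: 0.0421
gripper_force: 83.4
[-0.58309403 -0.6250092   0.15232149]
```

It is at the stop: torque and side force have risen. I release and lift.

```bash
python3 -m inch '[{"fingers":1,"delta_pos":[0,0,0],"turn":0.02},{"fingers":1,"delta_pos":[0,0,0],"turn":0.02},{"fingers":1,"delta_pos":[0,0,0],"turn":0.02},{"fingers":1,"delta_pos":[0,0,0],"turn":0.02},{"fingers":1,"delta_pos":[0,0,0],"turn":0.02},{"fingers":1,"delta_pos":[0,0,0],"turn":0.02},{"fingers":1,"delta_pos":[0,0,0],"turn":0.02}]'
python3 -m inch '[{"fingers":1,"delta_pos":[0,0,25],"turn":0},{"fingers":1,"delta_pos":[0,0,60],"turn":0},{"fingers":1,"delta_pos":[0,0,95],"turn":0},{"fingers":1,"delta_pos":[0,0,120],"turn":0},{"fingers":1,"delta_pos":[0,0,120],"turn":0},{"fingers":1,"delta_pos":[0,0,120],"turn":0},{"fingers":1,"delta_pos":[0,0,120],"turn":0}]'
python3 - <<'E'
from m import *
C=bot.get_calibration("wrist"); im=bot.read_camera("wrist"); c=(.575,.113)
save(np.hstack([rect(im,C,.082,c,.055),rect(im,C,.116,(.5823,.1138),.04)]),"w7.png")
for n,z in dict(pilot_bush=.066,pilot_collar=.116,pilot_notch=.07,pilot_recess=.074,lock_screw=.083).items():
    for d in bot.mark_of("wrist",n)[:1]: print(n,round(d["confidence"],2),np.round(at("wrist",d["location"],z,C),4))
E
```

```text
t: 13.28
ee_pos: [0.5818, 0.1135, 0.0893]
tool_rot: [0.974, -0.225, -0.0, 0.0]
force: [0.1, 0.3, -0.7]
grip_width: 0.0853
gripper_force: 0.0
t: 13.87
ee_pos: [0.5813, 0.1133, 0.2086]
tool_rot: [0.974, -0.225, -0.001, 0.0]
force: [0.1, 0.2, -0.6]
grip_width: 0.0855
gripper_force: 0.0
pilot_bush 0.94 [0.5799 0.1127 0.066 ]
pilot_collar 0.65 [0.5791 0.1098 0.116 ]
pilot_notch 0.61 [0.5609 0.1384 0.07  ]
pilot_recess 0.68 [0.553  0.1096 0.074 ]
lock_screw 0.79 [0.5464 0.0981 0.083 ]
```

View pics/w7.png

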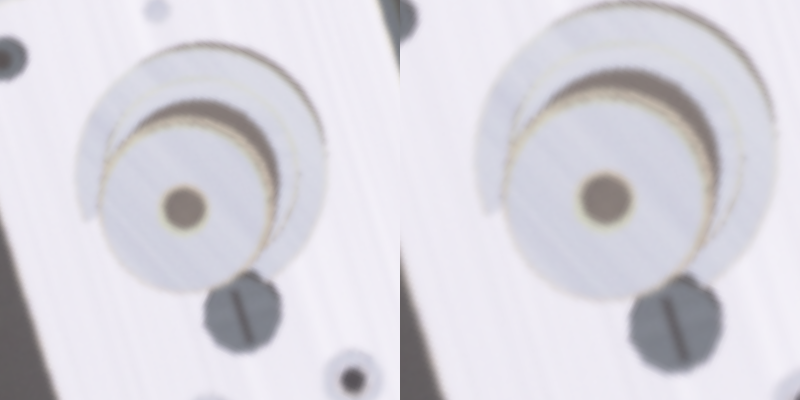

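The picture shows the bush concentric in the hole (bore at 606,198 in the right half). The notch is about 63° clockwise of the lock screw, and the screw head covers the recess. The gripper is clear.

```bash
python3 -c "
from rig import bot;print(bot.sign_off())"
```

```text
the job is handed in; nothing more can be done
None
```

The small-bore bush is seated in the jig hole, turned about 63° clockwise to its stop under the lock screw and released; I handed the job in at about 14 s, but the hand-in call reported no verdict.

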